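# Weigh out the ball pots and complete the ball-joint kit

### The arm

A 6-joint arm with a two-finger parallel gripper is mounted at the origin on the work surface. World frame = base frame: x ahead of the robot, y to its left, z up, the work surface at z = 0. Lengths are in m, angles in rad, forces in N, time in s.
With the tool pointing down it reaches from about 0.3 to 0.775 m from the base axis. Payload 14.6 kg.
Tool frame: the origin (TCP) lies at the very end of the fingers, on their centre line; the grasp point (between the pads) lies 19 mm behind it; z points along the fingers, x is the direction in which the jaws open and shut, and the axes are right-handed (so a half turn about z gives the same grasp; the last joint's range is limited). The gripper opens to 94 mm and grips with 3 to 60 N. Pads are 16 mm wide; open, the fingers measure 119 mm over their backs; the gripper's body (75 mm by 177 mm) begins 78 mm behind the grasp point.
Start: joints at [-1.259, 0.3, 1.521, -0, 1.321, -0.067], TCP at [0.203, -0.511, 0.205] pointing down, gripper open.
Joint ranges: [-3.03, 3.03], [-0.79, 2.21], [0.23, 2.52], [-1.04, 4.18], [0, 3.07], [-2.55, 2.55]. Speed limits (rad/s): [2.22, 2.22, 2.57, 3.14, 3.14, 3.14].

### API

Orientations are given as [roll, pitch, yaw] about the fixed x, y, z axes, in that order (R = Rz(yaw) Ry(pitch) Rx(roll)).
In Python, from station import ctrl gives the robot as it stands.
- The arm moves only by the shell command python3 -m inch 'ROWS' [FORCE]. ROWS is JSON, one flat list of numbers, 7 for each row, row after row: the shift along the tool's x, y, z in cm, then the turn, a rotation vector about the tool's x, y, z in rad, then the opening, from 0 (shut) to 1 (fully open). In form: [tx, ty, tz, wx, wy, wz, claw, tx, ty, tz, wx, wy, wz, claw, ...]. A call has 1 to 20 rows; each row shifts and turns the commanded pose from where the row before left it, along the tool's axes as they then stand; what a row does not reach is not made up. A row lasts 1/8 s, in which the tool goes at most 62.5 mm and 10.7 degrees, less where a joint would pass 70% of its speed; a pose out of reach is approached as far as the arm can. A call is refused whole if a number of a shift passes 6.25 or a number of a turn 0.188, either way. A call with a gripper value outside its range is refused whole. The fingers move at their own pace and stop on an object; FORCE is the grip in N (left out, the last holds). Time passes only in rows, so rows that do not move let the fingers close. It gives the time, the measured TCP pose, the force and the opening at its end, in the units of the state.
- ctrl.get_obs(): the state, without advancing time (a new reading comes with each control period).
- ctrl.camera(name): name is "side" or "top" or "wrist"; returns (picture, depth): 384x512x3 uint8, red, green, blue; 384x512 float32, m along the optical axis (not along the pixel's ray), 0 where there is no reading.
- ctrl.camera_params(name): a dict with "vertical_fov" (degrees; the focal length in pixels is half the picture's height over the tangent of half this angle, whatever the lens; pixels are square), "cx", "cy" (the principal point, pixels), "camera_from_world" (4x4, takes a point from world to camera coordinates); the wrist camera has in their place "mount" (4x4, takes a point from camera to tool coordinates, whose origin is the TCP and whose axes are the tool frame's). Camera axes: x right, y down, z forward; pixel columns grow to the right and rows downward; lengths in m; the calibration is good to about 2 mm. A picture is of the moment at which its call begins: read the wrist's pose just before it. camera_params takes no time and is no camera call.
- ctrl.hand_in(): hands the job in, once; it reports no verdict.
Trained networks look in the newest picture that a camera, given by its name, has taken for a name from the list of things; names that differ only in an ending like _2 or _b are one class to them, and where a whole thing is asked for, a point or a joint stands for the part that bears it (a point fixed in the world has none). Each returns a list of dicts, best first, with "score" (0 to 1); they miss things now and then, are a little off and sometimes report something else, mostly with a low value. They report only what shows in the picture. A call takes as long as a camera call. They do not tell look-alikes from the thing itself.
- ctrl.spot_in(camera, label): "bbox" ([centre column, centre row, width, height] in pixels, round what is visible of it).
- ctrl.place_of(camera, label): "centre" ([column, row] in pixels: a listed point, or the origin of a listed thing).
The state is a dict: "time_s": time; "qpos": joint angles; "joint_vel": joint speeds; "tau": joint torques, N m; "ee_pos": TCP position; "eef_rot": TCP orientation; "force": force on the tool from outside, world axes, zero at the start; "moment": the same for the moment, N m; "grip_width": finger opening in m.
Only numpy, scipy, OpenCV 4.12 (cv2) and the standard library are available. Lean on these libraries where they do the work, as an engineer would, in place of code of your own. Each camera call takes 0.05 s, during which the arm holds its last target. There are 200 camera calls.

### The job

Make up the next ball-joint kit in the blue bin: lift each of the three green pots to feel whether it holds a steel ball, tip the loaded ones out into the empty half of the bin, never tipping over an empty pot, and stand all three pots upright on the orange-edged returns board. The bin's other half must hold exactly one red cap, one brass bush and one steel pin: fetch only the missing ones from the white pocket tray, leave the others in their pockets, and do not disturb the spanner or the oil bottle.

Things in the scene. Friction and masses are not known exactly. Their poses are not given: they have to be found in the camera images.
- kit_bin: Blue open plastic kit bin, 170 (x) by 280 (y) by 40 mm high, walls, floor and middle divider 5 mm thick; it does not move. Origin: centre of its underside. The divider at y = 0 makes two halves: its +y half is for the steel balls (the empty half), its -y half for the small parts. One or two of the pots are loaded.
- board: Returns board, a flat slab with an orange edge and a black top, 120 (x) by 290 (y) by 8 mm thick; it does not move. Origin: centre of its underside. Three pots fit in a row along y at 90 mm pitch.
- pocket_tray: White pocket tray, 60 (x) by 190 (y) by 14 mm high; it does not move. Three square pockets 31 mm wide and 8 mm deep (floor 6 mm above the bench) in a row at y = -60, 0 and 60 mm, each with one small part standing in it, types in any order. Origin: centre of its underside.
- pot1: Green opaque round pot 1, 54 mm across, 85 mm high, wall 3.5 mm, floor 4 mm, 102 to 138 g, upright at the start. A black slit rubber flap covers it. Empty, or holds one loose 28 mm, 90 g steel ball (ball1, centre ball1_c0, pose not given) that falls out freely 10 deg past level. Grip its top 20 mm to leave the ball room below the palm. Origin: centre of underside, z to mouth.
- pot2: Green opaque round pot 2, 54 mm across, 85 mm high, wall 3.5 mm, floor 4 mm, 102 to 138 g, upright at the start. A black slit rubber flap covers it. Empty, or holds one loose 28 mm, 90 g steel ball (ball2, centre ball2_c0, pose not given) that falls out freely 10 deg past level. Grip its top 20 mm to leave the ball room below the palm. Origin: centre of underside, z to mouth.
- pot3: Green opaque round pot 3, 54 mm across, 85 mm high, wall 3.5 mm, floor 4 mm, 102 to 138 g, upright at the start. A black slit rubber flap covers it. Empty, or holds one loose 28 mm, 90 g steel ball (ball3, centre ball3_c0, pose not given) that falls out freely 10 deg past level. Grip its top 20 mm to leave the ball room below the palm. Origin: centre of underside, z to mouth.
- new_cap: The red plastic end cap, a plain round plug 24 mm across and 22 mm high, 30 g, that starts upright in a pocket of the white tray. Origin: centre of its underside.
- old_cap: The red plastic end cap, a plain round plug 24 mm across and 22 mm high, 30 g, that may already stand in the -y half of the kit bin; None if it is not there. Origin: centre of its underside.
- new_bush: The brass bush, 24 mm across and 22 mm high, with a 14 mm blind hole in its top, 30 g, that starts upright in a pocket of the white tray. Origin: centre of its underside.
- old_bush: The brass bush, 24 mm across and 22 mm high, with a 14 mm blind hole in its top, 30 g, that may already stand in the -y half of the kit bin; None if it is not there. Origin: centre of its underside.
- new_pin: The bright steel headed pin standing on its head: head 26 mm across and 5 mm high, shank 12 mm across, 36 mm high in all, 30 g, that starts upright in a pocket of the white tray. Origin: centre of its underside.
- old_pin: The bright steel headed pin standing on its head: head 26 mm across and 5 mm high, shank 12 mm across, 36 mm high in all, 30 g, that may already stand in the -y half of the kit bin; None if it is not there. Origin: centre of its underside.
- spanner: Steel spanner lying on the bench, a bystander. Origin at its underside.
- oil_can: Yellow oil bottle with a red cap, 56 mm across, 130 mm high, a bystander. Origin: centre of its underside.
There are look-alikes about, which are no part of the job. What is shaped like the pot3 but pink is not meant.

How it is judged:
By the outcome, as a careful person would: the job done as asked, in the order asked, and still so for the second after the job is handed in, with the robot touching nothing.
Of ball1, ball2, ball3 only 1 to 2 are there at a start; the rules pass over those that are not, and their reading is None.
Of old_cap, old_bush, old_pin only 1 to 2 are there at a start; the rules pass over those that are not, and their reading is None.
At some moment in a run one of pot1, pot2, pot3 may be knocked a few centimetres aside while the robot is not near it.
It also fails if it takes over 210 s, if anything falls off the work surface, if the arm or the gripper's body presses on something with over 40 N, if the wrist force passes 120 N, or if a joint passes its speed limit or range.

## Working session

There is one attempt and no reset: what is moved stays moved. The work goes in short steps, Python scripts to look and compute and a shell command to move; the robot and the scene stay as the last step left them, time stands still between calls to the robot, and variables do not carry over. Pictures are saved under pics/ and viewed, about 12 in all and at most 16, crops included, and the job is handed in when it is done.

```bash
mkdir -p pics
cat > h.py <<'E'
import numpy as np, cv2
from station import ctrl
from scipy.spatial.transform import Rotation as R
def cam(name):
    o=ctrl.get_obs(); im,d=ctrl.camera(name); return im,d,o
def c2w(name,o=None):
    p=ctrl.camera_params(name)
    if 'camera_from_world' in p: T=np.linalg.inv(np.array(p['camera_from_world']))
    else:
        W=np.eye(4); W[:3,:3]=R.from_euler('xyz',o['eef_rot']).as_matrix(); W[:3,3]=o['ee_pos']
        T=W@np.array(p['mount'])
    return p,T
def ray(name,u,v,z,o=None):  # intersect with plane z
    p,T=c2w(name,o); f=192/np.tan(np.radians(p['vertical_fov'])/2)
    d=T[:3,:3]@np.array([(u-p['cx'])/f,(v-p['cy'])/f,1]); t=(z-T[2,3])/d[2]
    return T[:3,3]+t*d
def cloud(name,dep,o=None):
    p,T=c2w(name,o); f=192/np.tan(np.radians(p['vertical_fov'])/2)
    v,u=np.mgrid[:384,:512]; P=np.stack([(u-p['cx'])/f*dep,(v-p['cy'])/f*dep,dep],-1)
    return P@T[:3,:3].T+T[:3,3]
def save(n,im): cv2.imwrite('pics/'+n,im[:,:,::-1])
E
python3 - <<'E'
from h import *
print(ctrl.get_obs())
for c in ('top','side'):
    im,d,o=cam(c); save(c+'0.png',im); np.save(c+'0.npy',cloud(c,d,o))
    print(c,{k:(np.round(v,3).tolist() if k[:2]=='ca' else v) for k,v in ctrl.camera_params(c).items()})
    if c=='top':
        for l in ['pot1','kit_bin','board','pocket_tray','new_cap','new_bush','new_pin','spanner','oil_can']:
            print(l,[(round(x['score'],2),np.round(x['centre']).tolist()) for x in ctrl.place_of(c,l)])
print(ctrl.camera_params('wrist'))
E
```

```text
{'time_s': 0.0, 'qpos': array([-1.25859302e+00,  3.00464579e-01,  1.52160750e+00,  3.26041436e-05,
        1.32070075e+00, -6.65994848e-02]), 'joint_vel': array([ 0.00071677, -0.00118   , -0.00104289,  0.00039279, -0.00041709,
        0.0016002 ]), 'tau': array([-1.03034567e-03, -5.31807625e+01, -3.52737200e+01,  7.06864544e-02,
        2.42740806e-02, -8.43264411e-05]), 'ee_pos': array([ 0.20331583, -0.51074608,  0.20487873]), 'eef_rot': array([-3.14148260e+00,  1.17546406e-03, -1.19200156e+00]), 'force': array([-0.67079363, -0.8851034 , -0.2260589 ]), 'moment': array([-0.02663657, -0.00012169, -0.0293544 ]), 'grip_width': 0.0942643828440857}
top {'vertical_fov': 45.21817658537607, 'cx': 259.0029810156115, 'cy': 191.9577861320546, 'camera_from_world': [[0.018, -1.0, 0.018, -0.004], [-0.999, -0.018, -0.046, 0.603], [0.047, -0.018, -0.999, 1.4], [0.0, 0.0, 0.0, 1.0]]}
pot1 [(0.9, [118.0, 216.0]), (0.88, [118.0, 249.0]), (0.86, [176.0, 192.0]), (0.61, [158.0, 244.0])]
kit_bin [(0.72, [268.0, 243.0]), (0.68, [249.0, 233.0]), (0.49, [180.0, 190.0])]
board [(0.56, [378.0, 237.0])]
pocket_tray []
new_cap [(0.56, [271.0, 170.0])]
new_bush [(0.43, [309.0, 167.0])]
new_pin []
spanner [(0.79, [391.0, 181.0])]
oil_can [(0.88, [222.0, 133.0])]
side {'vertical_fov': 54.220649995709266, 'cx': 256.49526962849615, 'cy': 186.6997717894741, 'camera_from_world': [[0.993, -0.113, 0.017, -0.596], [-0.062, -0.653, -0.755, 0.071], [0.096, 0.749, -0.656, 0.932], [0.0, 0.0, 0.0, 1.0]]}
{'vertical_fov': 70.34193424143024, 'cx': 255.1409284546166, 'cy': 190.46554763651562, 'mount': array([[ 9.99999834e-01,  1.94561787e-04, -5.42936952e-04,
         5.80883446e-04],
       [-4.77230361e-05,  9.66066712e-01,  2.58292675e-01,
        -7.58415982e-02],
       [ 5.74767200e-04, -2.58292606e-01,  9.66066560e-01,
        -1.78413276e-01],
       [ 0.00000000e+00,  0.00000000e+00,  0.00000000e+00,
         1.00000000e+00]])}
```

View pics/top0.png

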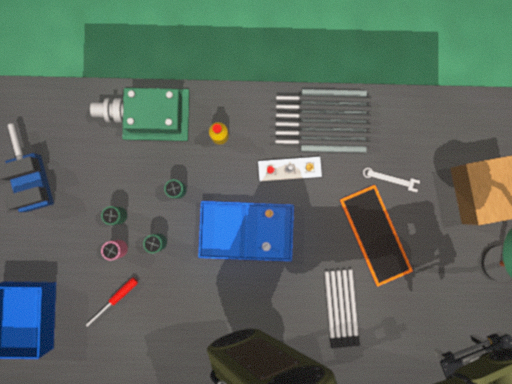

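View pics/side0.png

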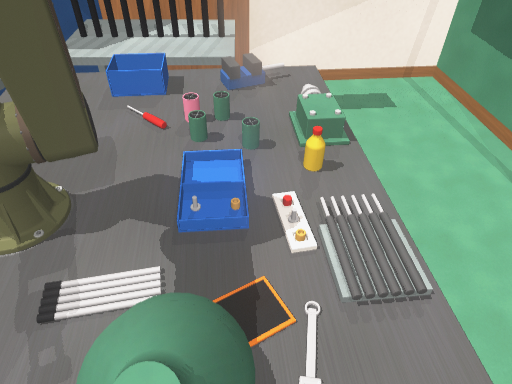

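The top view shows green pots at (174,189), (112,216) and (153,244), with the pink look-alike at (113,250) left out. The kit bin is the divided one at (247,231); the other blue bin at (22,320) is not it. A brass item sits at (268,213) and a pin at (266,246) in its -y half, so the red cap seems to be the missing part, in the tray at (270,170). The oil bottle's cap at (218,130) could also be mistaken for it. Next I'll measure and check in a close crop.

Run:
```python
from h import *
im=cv2.imread('pics/top0.png'); P=np.load('top0.npy')
cv2.imwrite('pics/crop0.png',cv2.resize(im[120:300,90:420],None,fx=2.4,fy=2.4,interpolation=cv2.INTER_CUBIC))
def box(u0,u1,v0,v1,zmin,zmax):
    q=P[v0:v1,u0:u1].reshape(-1,3); return q[(q[:,2]>zmin)&(q[:,2]<zmax)]
for n,(u,v) in dict(A=(174,189),B=(112,216),C=(153,244),pink=(113,250)).items():
    q=box(u-18,u+18,v-18,v+18,.075,.1); print(n,len(q),q.mean(0).round(4),(q.max(0)-q.min(0)).round(3), ((q.max(0)+q.min(0))/2).round(4))
def rect(q,n):
    r=cv2.minAreaRect((q[:,:2]*1000).astype(np.float32)); print(n,len(q),np.round(r[0],1),np.round(r[1],1),round(r[2],2),q[:,2].mean().round(4))
rect(box(190,300,195,267,.03,.05),'bin'); rect(box(252,328,150,188,.01,.018),'tray')
h=cv2.cvtColor(im,cv2.COLOR_BGR2HSV)
m=(h[...,0]>8)&(h[...,0]<25)&(h[...,1]>150); m[:180]=0;m[290:]=0;m[:,:330]=0;m[:,418:]=0
rect(P[m],'board')
for n,(u,v) in dict(cap=(270,170),pin=(290,168),bush=(309,167),oldb=(268,213),oldp=(266,246)).items():
    q=P[v-6:v+7,u-6:u+7].reshape(-1,3); q=q[q[:,2]>q[:,2].max()-.006]; print(n,len(q),q.mean(0).round(4))
q=box(205,232,120,146,.02,.2);print('oil',q.mean(0).round(3))
```

```text
A 271 [0.6078 0.2562 0.0832] [0.05  0.052 0.018] [0.6085 0.2559 0.0841]
B 282 [0.5265 0.4352 0.0832] [0.052 0.054 0.016] [0.5255 0.4348 0.0834]
C 283 [0.4469 0.3121 0.0831] [0.052 0.052 0.017] [0.4467 0.3121 0.0847]
pink 284 [0.4249 0.4319 0.0832] [0.052 0.054 0.015] [0.4247 0.4319 0.0828]
bin 636 [486.5  43.4] [280.2 170.1] 88.73 0.0381
tray 780 [690.3 -88.2] [ 82.9 194.5] 5.34 0.0135
board 932 [ 443.5 -221. ] [305.1 444.4] 14.14 0.0112
cap 1 [0.5372 0.0318 1.426 ]
pin 1 [0.5372 0.0318 1.426 ]
bush 3 [ 0.6818 -0.141   0.0349]
oldb 7 [ 0.5466 -0.0227  0.03  ]
oldp 1 [0.5372 0.0318 1.426 ]
oil [0.772 0.128 0.091]
```

View pics/crop0.png

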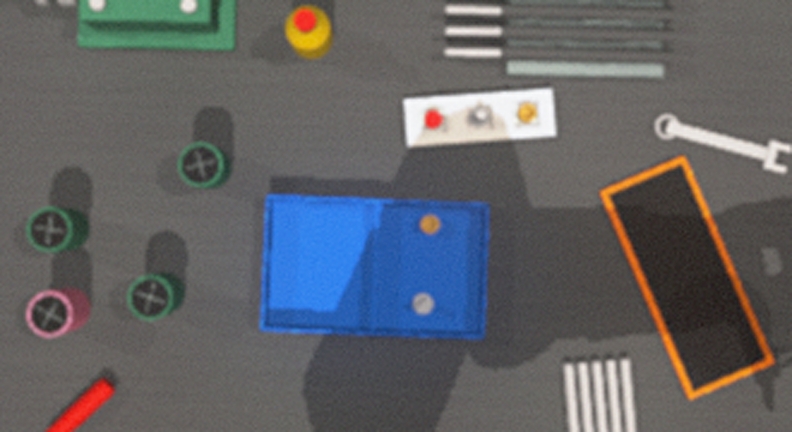

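Run:
```python
from h import *
im=cv2.imread('pics/top0.png'); h=cv2.cvtColor(im,cv2.COLOR_BGR2HSV)
m=((h[...,0]>5)&(h[...,0]<25)&(h[...,1]>150)).astype(np.uint8); m[:180]=0;m[290:]=0;m[:,:335]=0;m[:,416:]=0
c=cv2.boxPoints(cv2.minAreaRect(cv2.findNonZero(m))); 
w=np.array([ray('top',*p,.008) for p in c]); print(w.round(3).tolist(), w.mean(0).round(4))
for n,(u,v,z) in dict(cap=(270,170,.028),pin=(290,168,.04),bush=(309,167,.028),oldb=(268,213,.027),oldp=(266,245,.03)).items(): print(n,ray('top',u,v,z).round(4))
F=[]
for i in range(6):
    ctrl.camera('wrist'); o=ctrl.get_obs(); F.append(np.r_[o['force'],o['moment'],o['tau'][1:3]])
print(np.round(F,2)); print(np.mean(F,0).round(3),np.std(F,0).round(3))
```

```text
[[0.585, -0.239, 0.008], [0.636, -0.351, 0.008], [0.369, -0.47, 0.008], [0.319, -0.359, 0.008]] [ 0.4775 -0.3548  0.008 ]
cap [ 0.6701 -0.0251  0.028 ]
pin [ 0.6762 -0.085   0.04  ]
bush [ 0.6815 -0.144   0.028 ]
oldb [ 0.5392 -0.0212  0.027 ]
oldp [ 0.4427 -0.0167  0.03  ]
[[ 1.200e-01 -8.000e-01 -3.400e-01  1.000e-02 -5.000e-02  1.000e-02
  -5.315e+01 -3.528e+01]
 [ 3.700e-01 -6.600e-01 -2.000e-02  1.000e-02  3.000e-02 -3.000e-02
  -5.315e+01 -3.529e+01]
 [-3.700e-01  4.900e-01  8.400e-01  2.000e-02 -2.000e-02 -2.000e-02
  -5.316e+01 -3.529e+01]
 [-3.400e-01 -2.000e-01 -1.800e-01 -1.000e-02 -2.000e-02  0.000e+00
  -5.316e+01 -3.529e+01]
 [-2.600e-01 -9.200e-01 -5.000e-01 -4.000e-02  1.000e-02  0.000e+00
  -5.316e+01 -3.529e+01]
 [-2.400e-01 -1.600e-01  6.000e-01  2.000e-02 -2.000e-02 -5.000e-02
  -5.316e+01 -3.529e+01]]
[-1.2100e-01 -3.7500e-01  6.6000e-02  2.0000e-03 -1.2000e-02 -1.5000e-02
 -5.3158e+01 -3.5288e+01] [0.273 0.482 0.488 0.02  0.025 0.022 0.006 0.003]
```

```bash
python3 -m inch '[0,0,-2,0,0,0.17,0.8, 0,0,0,0,0,-0.17,0.8, 0,0,0,0,0,-0.17,0.8, 0,0,0,0,0,-0.17,0.8]' 20
```

```text
time_s: 1.35
ee_pos: [0.2034, -0.511, 0.2255]
eef_rot: [3.142, -0.0, -0.846]
force: [-0.4, -0.1, -0.3]
grip_width: 0.0752
```

```bash
python3 -m inch '[0,0,0,0,0,-0.169,0.8, 0,0,0,0,0,-0.169,0.8, 0,0,0,0,0,-0.169,0.8, 0,0,0,0,0,-0.169,0.8, 0,0,0,0,0,-0.169,0.8, 2.4,-5.5,0,0,0,0,0.8, 2.4,-5.5,0,0,0,0,0.8, 2.4,-5.5,0,0,0,0,0.8, 2.4,-5.5,0,0,0,0,0.8, 2.4,-5.5,0,0,0,0,0.8, 2.4,-5.5,0,0,0,0,0.8, 2.4,-5.5,0,0,0,0,0.8, 2.4,-5.5,0,0,0,0,0.8, 2.4,-5.5,0,0,0,0,0.8, 2.4,-5.5,0,0,0,0,0.8, 2.4,-5.5,0,0,0,0,0.8, 2.4,-5.5,0,0,0,0,0.8, 0,0,0,0,0,0,0.8]'; python3 -c "
from h import *;print(ctrl.get_obs()['qpos'].round(3))"
```

```text
time_s: 3.6
ee_pos: [0.4964, 0.1498, 0.2247]
eef_rot: [-3.142, 0.001, -0.003]
force: [-0.0, -0.6, -0.8]
grip_width: 0.0751
[0.222 0.215 1.582 0.    1.345 0.225]
```

```bash
python3 -m inch '[0,0,0,0.18,0,0,0.8, 0,0,0,0.18,0,0,0.8, 0,0,0,0.18,0,0,0.8, 0,0,0,0.18,0,0,0.8, 0,0,0,0.18,0,0,0.8, 0,0,0,0.18,0,0,0.8, 0,0,0,0.18,0,0,0.8, 0,0,0,0.18,0,0,0.8, 0,0,0,0.18,0,0,0.8, 0,0,0,0.18,0,0,0.8, 0,0,0,0,0,0,0.8]'; python3 -c "
from h import *;print(ctrl.get_obs()['qpos'].round(3))"
```

```text
time_s: 4.97
ee_pos: [0.4956, 0.1467, 0.2235]
eef_rot: [-1.341, 0.005, -0.008]
force: [-0.7, -0.0, 0.4]
grip_width: 0.0753
[-0.305  0.698  1.807  1.471  1.93  -0.914]
```

```bash
python3 -m inch '[0,0,0,-0.18,0,0,0.8, 0,0,0,-0.18,0,0,0.8, 0,0,0,-0.18,0,0,0.8, 0,0,0,-0.18,0,0,0.8, 0,0,0,-0.18,0,0,0.8, 0,0,0,-0.18,0,0,0.8, 0,0,0,-0.18,0,0,0.8, 0,0,0,-0.18,0,0,0.8, 0,0,0,-0.18,0,0,0.8, 0,0,0,-0.18,0,0,0.8, -1.62,-5.4,0,0,0,0,0.8, -1.62,-5.4,0,0,0,0,0.8, -1.62,-5.4,0,0,0,0,0.8, 0,0,0,0,0,0,0.8, 0,0,0,0,0,0,0.8]'
cat >> h.py <<'E'
def pots(name='top',n=None):
    """green pots: circular blobs of points at rim height"""
    im,d,o=cam(name); P=cloud(name,d,o)
    if n: save(n,im)
    h=cv2.cvtColor(im,cv2.COLOR_RGB2HSV); m=((P[...,2]>.07)&(P[...,2]<.1)).astype(np.uint8)
    k,lab,st,_=cv2.connectedComponentsWithStats(m)
    for i in range(1,k):
        if 120<st[i,4]<40000 if name=='wrist' else 120<st[i,4]<500:
            q=P[lab==i]; ring=h[lab==i]; g=np.mean((ring[:,0]>60)&(ring[:,0]<95)&(ring[:,1]>60)); r=np.mean(((ring[:,0]>150)|(ring[:,0]<8))&(ring[:,1]>50))
            c,rad=cv2.minEnclosingCircle((q[:,:2]*1000).astype(np.float32)); print(name,'c',np.round(c,1),'mean',(q.mean(0)*1000).round(1),'rad',round(rad,1),'green',g.round(2),'pink',r.round(2))
def weigh(n=8,c='wrist'):
    F=[]
    for i in range(n):
        ctrl.camera(c); o=ctrl.get_obs(); F.append(np.r_[o['force'],o['tau'][1:3]])
    print(o['ee_pos'].round(4),'q',o['qpos'].round(4),'w',round(o['grip_width'],4),np.mean(F,0).round(3),'sem',(np.std(F,0)/n**.5).round(3))
E
python3 - <<'E'
from h import *
pots('wrist','w1.png'); print(ctrl.get_obs()['ee_pos']); pots('top'); weigh(6)
E
```

```text
time_s: 6.85
ee_pos: [0.4494, 0.3086, 0.2273]
eef_rot: [-3.14, -0.005, -0.008]
force: [0.5, -1.0, 1.2]
grip_width: 0.0753
wrist c [527.4 436.9] mean [526.6 437.   82.6] rad 27.0 green 0.29 pink 0.01
wrist c [425.9 433.4] mean [426.2 433.5  82.9] rad 27.0 green 0.0 pink 0.14
wrist c [448.  314.1] mean [447.8 314.9  82.8] rad 27.0 green 0.28 pink 0.01
wrist c [608.8 258. ] mean [606.8 259.9  82.1] rad 27.3 green 0.36 pink 0.02
[0.44943636 0.30820577 0.22692482]
top c [778.  130.4] mean [773.1 128.8  87.7] rad 27.9 green 0.0 pink 0.0
top c [ 605.2 -608.1] mean [ 604.3 -607.8   85.6] rad 89.6 green 0.0 pink 0.0
top c [607.6 256.6] mean [607.5 256.2  82.6] rad 26.9 green 0.31 pink 0.0
top c [526.3 435.8] mean [527.4 439.2  82.6] rad 26.9 green 0.29 pink 0.0
top c [446.6 312.3] mean [446.8 311.4  83.1] rad 26.9 green 0.37 pink 0.0
top c [53.2  4. ] mean [71.8  3.7 84.4] rad 57.8 green 0.0 pink 0.0
[0.4488 0.3089 0.2255] q [ 5.3560e-01  2.7320e-01  1.5082e+00 -2.0000e-04  1.3600e+00  5.4340e-01] w 0.0752 [ 1.2700e-01 -5.0000e-02 -4.6000e-02 -5.2352e+01 -3.5858e+01] sem [0.217 0.216 0.126 0.012 0.01 ]
```

View pics/w1.png

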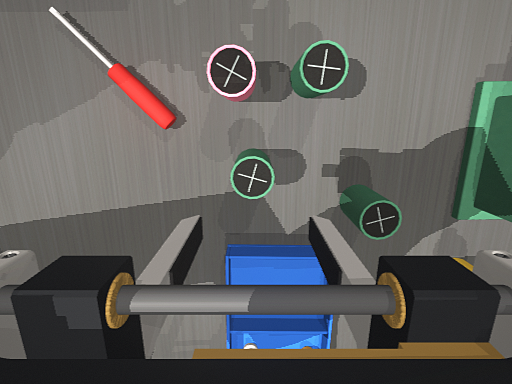

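The wrist view shows green pots at (253,178), (325,67) and (380,220), and the pink one at (231,71). I'll grasp the nearest green pot, C.

```bash
python3 -m inch '[-0.15,-0.45,5,0,0,0,0.8, 0,0,5,0,0,0,0.8, 0,0,5,0,0,0,0.8, 0,0,2,0,0,0,0.8, 0,0,0,0,0,0,0.8, 0,0,0,0,0,0,0.4, 0,0,0,0,0,0,0.4, 0,0,0,0,0,0,0.4, 0,0,0,0,0,0,0.4, 0,0,-5,0,0,0,0.4, 0,0,-5,0,0,0,0.4, 0,0,-5,0,0,0,0.4, 0,0,-2,0,0,0,0.4, 0,0,0,0,0,0,0.4, 0,0,0,0,0,0,0.4, 0,0,0,0,0,0,0.4]' 25
python3 - <<'E'
from h import *
weigh(8)
E
```

```text
time_s: 9.25
ee_pos: [0.4467, 0.3136, 0.2241]
eef_rot: [3.14, 0.002, -0.007]
force: [-0.8, -1.3, -1.0]
grip_width: 0.0547
[0.4471 0.3138 0.2254] q [ 0.545   0.2766  1.5041 -0.      1.3609  0.552 ] w 0.0544 [-1.4800e-01 -4.3000e-02 -9.5000e-01 -5.2836e+01 -3.6169e+01] sem [0.196 0.25  0.157 0.027 0.011]
```

Pot C is empty: about 0.9 N, against at least 1.9 N if loaded. It goes straight to the board, upright.

```bash
python3 -m inch '[-0.39,5.42,0,0,0,0,0.4, -0.39,5.42,0,0,0,0,0.4, -0.39,5.42,0,0,0,0,0.4, -0.39,5.42,0,0,0,0,0.4, -0.39,5.42,0,0,0,0,0.4, -0.39,5.42,0,0,0,0,0.4, -0.39,5.42,0,0,0,0,0.4, -0.39,5.42,0,0,0,0,0.4, -0.39,5.42,0,0,0,0,0.4, -0.39,5.42,0,0,0,0,0.4, -0.39,5.42,0,0,0,0,0.4, -0.39,5.42,0,0,0,0,0.4, -0.39,5.42,0,0,0,0,0.4, 0,0,0,0,0,0,0.4, 0,0,0,0,0,0,0.4]'
python3 - <<'E'
from h import *
im,d,o=cam('wrist'); save('w2.png',im); print(o['ee_pos'])
E
```

```text
time_s: 11.52
ee_pos: [0.3914, -0.39, 0.2252]
eef_rot: [-3.141, 0.0, -0.007]
force: [-0.1, -0.6, -1.1]
grip_width: 0.0549
[ 0.39140478 -0.39000366  0.22524476]
```

View pics/w2.png

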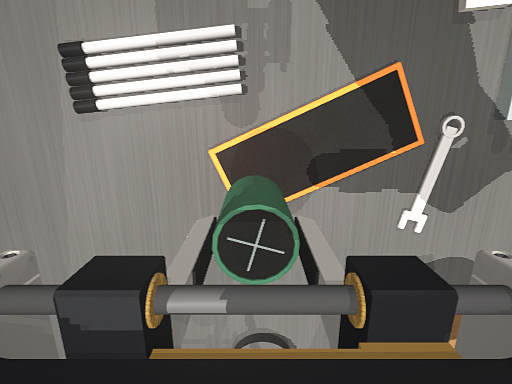

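```bash
python3 - <<'E'
from h import *
o=ctrl.get_obs()
for p in [(209,152),(400,63),(424,141)]: print(ray('wrist',*p,.008,o).round(4))
E
python3 -m inch '[0.4,0,5,0,0,0,0.4, 0,0,5,0,0,0,0.4, 0,0,4,0,0,0,0.4, 0,0,1.5,0,0,0,0.4, 0,0,0,0,0,0,0.4, 0,0,0,0,0,0,0.4]'
```

```text
[ 0.3258 -0.3623  0.008 ]
[ 0.5871 -0.2453  0.008 ]
[ 0.6349 -0.3485  0.008 ]
time_s: 12.32
ee_pos: [0.3962, -0.3909, 0.0723]
eef_rot: [3.14, -0.002, -0.007]
force: [0.2, 1.0, -0.7]
grip_width: 0.0542
```

```bash
python3 -m inch '[0,0,0.5,0,0,0,0.4, 0,0,0.2,0,0,0,0.4, 0,0,0,0,0,0,0.4, 0,0,0,0,0,0,0.8, 0,0,0,0,0,0,0.8, 0,0,0,0,0,0,0.8, 0,0,-3,0,0,0,0.8, 0,0,-5,0,0,0,0.8, 0,0,-5,0,0,0,0.8, 0,0,-4,0,0,0,0.8, 0.87,-5.3,0,0,0,0,0.8, 0.87,-5.3,0,0,0,0,0.8, 0.87,-5.3,0,0,0,0,0.8, 0.87,-5.3,0,0,0,0,0.8, 0.87,-5.3,0,0,0,0,0.8, 0.87,-5.3,0,0,0,0,0.8, 0,0,0,0,0,0,0.8]'
python3 - <<'E'
from h import *
pots('top','t2.png')
E
```

```text
time_s: 14.45
ee_pos: [0.4501, -0.0702, 0.2336]
eef_rot: [-3.141, -0.0, -0.003]
force: [0.0, -0.5, -0.4]
grip_width: 0.0752
top c [778.  131.2] mean [773.1 129.1  87.3] rad 27.7 green 0.0 pink 0.0
top c [ 605.5 -608.9] mean [ 605.5 -607.4   85.1] rad 89.6 green 0.0 pink 0.0
top c [607.2 256.3] mean [607.3 255.9  83. ] rad 26.9 green 0.37 pink 0.0
top c [525.8 435.6] mean [526.4 434.3  82.7] rad 27.3 green 0.38 pink 0.0
top c [425.9 431.7] mean [425.2 431.1  82.8] rad 27.8 green 0.0 pink 0.52
top c [ 397.  -391.8] mean [ 395.4 -389.4   89.9] rad 29.1 green 0.29 pink 0.02
```

```bash
python3 -m inch '[2.63,-5.45,0.13,0,0,0,0.8, 2.63,-5.45,0.13,0,0,0,0.8, 2.63,-5.45,0.13,0,0,0,0.8, 2.63,-5.45,0.13,0,0,0,0.8, 2.63,-5.45,0.13,0,0,0,0.8, 2.63,-5.45,0.13,0,0,0,0.8, 0,0,0,0,0,0,0.8, 0,0,0,0,0,0,0.8, 0,0,0,0,0,0,0.8]'
python3 - <<'E'
from h import *
pots('wrist');weigh(6)
E
```

```text
time_s: 15.62
ee_pos: [0.6102, 0.2513, 0.2263]
eef_rot: [-3.141, -0.001, -0.009]
force: [-0.5, 0.5, 0.5]
grip_width: 0.0751
wrist c [426.3 432.7] mean [428.8 427.3  82.1] rad 27.5 green 0.0 pink 0.31
wrist c [527.4 436.5] mean [528.8 428.7  82.4] rad 27.2 green 0.32 pink 0.01
wrist c [840.2 340.8] mean [832.9 342.   88.1] rad 106.4 green 0.84 pink 0.0
wrist c [608.9 257.8] mean [609.  258.9  82.8] rad 27.1 green 0.27 pink 0.01
wrist c [776.5 143.5] mean [768.  148.3  83.3] rad 24.3 green 0.0 pink 0.0
[0.6099 0.2528 0.2259] q [0.3375 0.5412 1.1361 0.     1.464  0.3448] w 0.0752 [ 4.4600e-01  2.0000e-02 -3.9800e-01 -6.7873e+01 -3.6705e+01] sem [0.122 0.164 0.18  0.084 0.016]
```

```bash
python3 -m inch '[-0.15,-0.45,5,0,0,0,0.8, 0,0,5,0,0,0,0.8, 0,0,5,0,0,0,0.8, 0,0,2,0,0,0,0.8, 0,0,0,0,0,0,0.8, 0,0,0,0,0,0,0.4, 0,0,0,0,0,0,0.4, 0,0,0,0,0,0,0.4, 0,0,0,0,0,0,0.4, 0,0,-5,0,0,0,0.4, 0,0,-5,0,0,0,0.4, 0,0,-5,0,0,0,0.4, 0,0,-2,0,0,0,0.4, 0,0,0,0,0,0,0.4, 0,0,0,0,0,0,0.4, 0,0,0,0,0,0,0.4, 0,0,0,0,0,0,0.4]' 25
python3 - <<'E'
from h import *
weigh(8)
E
```

```text
time_s: 18.1
ee_pos: [0.6083, 0.2575, 0.2248]
eef_rot: [3.141, 0.001, -0.007]
force: [-0.3, -1.2, -2.1]
grip_width: 0.0527
[0.6085 0.2576 0.2256] q [ 0.3451  0.5428  1.1344 -0.      1.4645  0.352 ] w 0.0526 [  0.253   0.116  -1.959 -69.185 -37.551] sem [0.239 0.147 0.113 0.016 0.016]
```

Pot A is loaded, about 2 N. I'll carry it to the bin's +y half and tip it.

```bash
python3 -m inch '[-4,2.43,0,0,0,0,0.4, -4,2.43,0,0,0,0,0.4, -4,2.43,0,0,0,0,0.4, 0,0,2,0,0,0,0.4, 0,0,2,0,0,0,0.4, 0,0,0,0.17,0,0,0.4, 0,0,0,0.17,0,0,0.4, 0,0,0,0.17,0,0,0.4, 0,0,0,0.17,0,0,0.4, 0,0,0,0.17,0,0,0.4, 0,0,0,0.17,0,0,0.4, 0,0,0,0.17,0,0,0.4, 0,0,0,0.17,0,0,0.4, 0,0,0,0.17,0,0,0.4, 0,0,0,0,0,0,0.4]' 30
python3 - <<'E'
from h import *
print(ctrl.get_obs()['qpos'].round(2))
im,d,o=cam('side'); save('s3.png',im[60:330,100:400])
E
```

```text
time_s: 20.38
ee_pos: [0.4877, 0.1853, 0.1836]
eef_rot: [-1.612, 0.005, -0.007]
force: [0.6, -0.1, -2.4]
grip_width: 0.0526
[-0.25  0.61  1.85  1.36  1.69 -0.91]
```

View pics/s3.png

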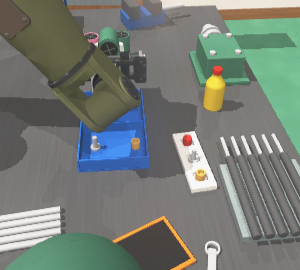

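The arm sits well above the bin, with the pin at crop (95,143) and the bush at (136,145) untouched. I'll finish the tilt slowly.

```bash
python3 -m inch '[0,0,0,0.06,0,0,0.4, 0,0,0,0.06,0,0,0.4, 0,0,0,0.06,0,0,0.4, 0,0,0,0.06,0,0,0.4, 0,0,0,0.06,0,0,0.4, 0,0,0,0.03,0,0,0.4, 0,0,0,0,0,0,0.4, 0,0,0,0,0,0,0.4, 0,0,0,0,0,0,0.4, 0,0,0,0,0,0,0.4, 0,0,0,0,0,0,0.4, 0,0,0,0,0,0,0.4, 0,0,0,0,0,0,0.4]'
python3 - <<'E'
from h import *
weigh(6)
im,d,o=cam('side'); save('s4.png',im[60:330,100:400])
E
```

```text
time_s: 22.05
ee_pos: [0.488, 0.1855, 0.1856]
eef_rot: [-1.282, 0.0, -0.007]
force: [-1.0, 0.3, -1.3]
grip_width: 0.0525
[0.488  0.1855 0.1856] q [-0.2253  0.7983  1.824   1.5295  1.929  -1.027 ] w 0.0523 [ 8.0000e-03  4.6600e-01 -1.2220e+00 -5.8774e+01 -1.5121e+01] sem [0.168 0.193 0.202 0.003 0.   ]
```

View pics/s4.png

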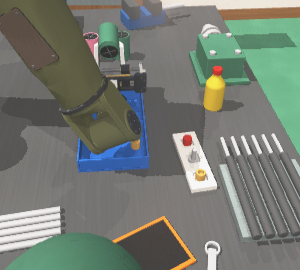

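```bash
python3 -m inch '[0,0,0,-0.169,0,0,0.4, 0,0,0,-0.169,0,0,0.4, 0,0,0,-0.169,0,0,0.4, 0,0,0,-0.169,0,0,0.4, 0,0,0,-0.169,0,0,0.4, 0,0,0,-0.169,0,0,0.4, 0,0,0,-0.169,0,0,0.4, 0,0,0,-0.169,0,0,0.4, 0,0,0,-0.169,0,0,0.4, 0,0,0,-0.169,0,0,0.4, 0,0,0,-0.169,0,0,0.4, 0,0,-4,0,0,0,0.4, 0,0,0,0,0,0,0.4]'; python3 -m inch '[-0.09,5.4,0,0,0,0,0.4, -0.09,5.4,0,0,0,0,0.4, -0.09,5.4,0,0,0,0,0.4, -0.09,5.4,0,0,0,0,0.4, -0.09,5.4,0,0,0,0,0.4, -0.09,5.4,0,0,0,0,0.4, -0.09,5.4,0,0,0,0,0.4, -0.09,5.4,0,0,0,0,0.4, -0.09,5.4,0,0,0,0,0.4, -0.09,5.4,0,0,0,0,0.4, 0,0,0,0,0,0,0.4, 0,0,0,0,0,0,0.4]';  python3 - <<'E'
from h import *
pots('top','t3.png'); im=cv2.imread('pics/t3.png'); cv2.imwrite('pics/t3c.png',cv2.resize(im[120:300,90:420],None,fx=2.4,fy=2.4,interpolation=cv2.INTER_CUBIC))
E
```

```text
time_s: 24.02
ee_pos: [0.4886, 0.1862, 0.228]
eef_rot: [-3.139, -0.004, -0.006]
force: [0.7, -0.8, -2.8]
grip_width: 0.0521
time_s: 25.52
ee_pos: [0.4748, -0.354, 0.2242]
eef_rot: [-3.139, 0.001, -0.008]
force: [0.2, -0.0, -0.8]
grip_width: 0.0524
top c [778.2 130.7] mean [773.  128.7  87.3] rad 27.9 green 0.0 pink 0.0
top c [ 605.2 -608.1] mean [ 605.9 -607.3   85.6] rad 89.7 green 0.0 pink 0.0
top c [525.7 435.6] mean [526.4 434.4  83.2] rad 27.6 green 0.38 pink 0.0
top c [424.3 432.1] mean [425.2 430.9  82.7] rad 27.7 green 0.0 pink 0.52
```

View pics/t3c.png

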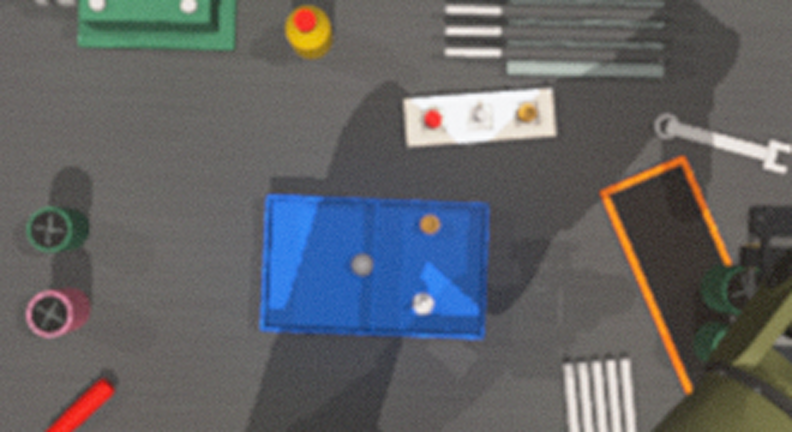

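```bash
python3 - <<'E'
from h import *
print(ray('top',240.8,230,.019))
E
python3 -m inch '[0.4,0,5,0,0,0,0.4, 0,0,5,0,0,0,0.4, 0,0,4,0,0,0,0.4, 0,0,1,0,0,0,0.4, 0,0,0.6,0,0,0,0.4, 0,0,0.4,0,0,0,0.4, 0,0,0,0,0,0,0.4, 0,0,0,0,0,0,0.4]'; python3 -m inch '[0,0,0,0,0,0,0.8, 0,0,0,0,0,0,0.8, 0,0,0,0,0,0,0.8, 0,0,-3,0,0,0,0.8, 0,0,-5,0,0,0,0.8, 0,0,-5,0,0,0,0.8, 0,0,-3.2,0,0,0,0.8, 0.3,-6,0,0,0,0,0.8, 0.3,-6,0,0,0,0,0.8, 0.3,-6,0,0,0,0,0.8, 0.3,-6,0,0,0,0,0.8, 0.3,-6,0,0,0,0,0.8, 0.3,-6,0,0,0,0,0.8, 0.3,-6,0,0,0,0,0.8, 0.3,-6,0,0,0,0,0.8, 0.3,-6,0,0,0,0,0.8, 0.3,-6,0,0,0,0,0.8, 0.3,-6,0,0,0,0,0.8, 0.3,-6,0,0,0,0,0.8, 0,0,0,0,0,0,0.8]'
python3 - <<'E'
from h import *
pots('top','t4.png');pots('wrist')
E
```

```text
[0.48613901 0.06037487 0.019     ]
time_s: 26.58
ee_pos: [0.4794, -0.3545, 0.0658]
eef_rot: [-3.141, -0.001, -0.007]
force: [0.2, 0.2, -0.9]
grip_width: 0.0523
time_s: 29.08
ee_pos: [0.5193, 0.3685, 0.2266]
eef_rot: [-3.141, 0.001, -0.003]
force: [-0.3, 0.4, 0.4]
grip_width: 0.0751
top c [777.6 130.4] mean [772.7 129.1  87.8] rad 27.7 green 0.0 pink 0.0
top c [ 605.4 -608.7] mean [ 605.1 -607.7   84.7] rad 89.7 green 0.0 pink 0.0
top c [ 478.8 -354. ] mean [ 479.3 -352.9   90. ] rad 26.9 green 0.37 pink 0.02
top c [ 393.7 -390.5] mean [ 395.4 -389.2   89.9] rad 27.9 green 0.31 pink 0.01
top c [53.3  4.1] mean [71.6  4.9 84.4] rad 57.8 green 0.0 pink 0.0
wrist c [527.6 437. ] mean [527.5 437.6  83. ] rad 26.9 green 0.25 pink 0.01
wrist c [426.3 433.5] mean [427.1 434.   82.7] rad 26.9 green 0.0 pink 0.18
wrist c [804.8 346.2] mean [800.6 341.6  86.5] rad 94.1 green 0.89 pink 0.0
```

Both pots stand on the board and the ball lies in the +y half. Pot B is next.

```bash
python3 -m inch '[0.38,-3.4,0,0,0,0,0.8, 0.38,-3.4,0,0,0,0,0.8, 0,0,0,0,0,0,0.8, 0,0,0,0,0,0,0.8, 0,0,0,0,0,0,0.8, 0,0,0,0,0,0,0.8]'
python3 - <<'E'
from h import *
weigh(6)
E
```

```text
time_s: 29.92
ee_pos: [0.5285, 0.4325, 0.2283]
eef_rot: [-3.14, -0.0, -0.008]
force: [0.3, -0.2, 0.7]
grip_width: 0.0752
[0.5283 0.4331 0.2279] q [6.3280e-01 5.9760e-01 1.0460e+00 8.0000e-04 1.4974e+00 6.3970e-01] w 0.075 [ 2.9300e-01 -2.3000e-02  1.1800e-01 -7.1138e+01 -3.6984e+01] sem [0.174 0.165 0.171 0.01  0.007]
```

```bash
python3 -m inch '[-0.13,-0.3,5,0,0,0,0.8, 0,0,5,0,0,0,0.8, 0,0,5,0,0,0,0.8, 0,0,2.2,0,0,0,0.8, 0,0,0,0,0,0,0.8, 0,0,0,0,0,0,0.4, 0,0,0,0,0,0,0.4, 0,0,0,0,0,0,0.4, 0,0,0,0,0,0,0.4, 0,0,-5,0,0,0,0.4, 0,0,-5,0,0,0,0.4, 0,0,-5,0,0,0,0.4, 0,0,-2.2,0,0,0,0.4, 0,0,0,0,0,0,0.4, 0,0,0,0,0,0,0.4, 0,0,0,0,0,0,0.4, 0,0,0,0,0,0,0.4]' 25
python3 - <<'E'
from h import *
weigh(8)
E
```

```text
time_s: 32.35
ee_pos: [0.5269, 0.4361, 0.227]
eef_rot: [-3.141, 0.001, -0.007]
force: [-0.2, 0.1, -0.7]
grip_width: 0.0542
[0.527  0.4362 0.2279] q [6.3760e-01 6.0010e-01 1.0422e+00 8.0000e-04 1.4987e+00 6.4450e-01] w 0.0543 [ 1.9200e-01  5.1000e-02 -1.2490e+00 -7.1766e+01 -3.7401e+01] sem [0.165 0.156 0.165 0.019 0.017]
```

Pot B is empty: about 0.9 to 1.4 N from both force and torque, against pot A's 2.0 N. It goes to the board.

```bash
python3 -m inch '[0.24,5.39,0,0,0,0,0.4, 0.24,5.39,0,0,0,0,0.4, 0.24,5.39,0,0,0,0,0.4, 0.24,5.39,0,0,0,0,0.4, 0.24,5.39,0,0,0,0,0.4, 0.24,5.39,0,0,0,0,0.4, 0.24,5.39,0,0,0,0,0.4, 0.24,5.39,0,0,0,0,0.4, 0.24,5.39,0,0,0,0,0.4, 0.24,5.39,0,0,0,0,0.4, 0.24,5.39,0,0,0,0,0.4, 0.24,5.39,0,0,0,0,0.4, 0.24,5.39,0,0,0,0,0.4, 0.24,5.39,0,0,0,0,0.4, 0,0,0,0,0,0,0.4, 0,0,0,0,0,0,0.4, 0,0,0,0,0,0,0.4]'
python3 - <<'E'
from h import *
pots('wrist')
E
```

```text
time_s: 34.88
ee_pos: [0.5556, -0.3175, 0.2275]
eef_rot: [-3.141, -0.0, -0.006]
force: [0.2, 0.5, -1.3]
grip_width: 0.0541
wrist c [ 480.3 -354.1] mean [ 479.7 -348.6   89.5] rad 27.1 green 0.34 pink 0.04
wrist c [ 395.7 -390. ] mean [ 399.4 -386.2   88.8] rad 27.8 green 0.39 pink 0.03
```

```bash
python3 -m inch '[0.55,0,5,0,0,0,0.4, 0,0,5,0,0,0,0.4, 0,0,4,0,0,0,0.4, 0,0,1.2,0,0,0,0.4, 0,0,0.7,0,0,0,0.4, 0,0,0.5,0,0,0,0.4, 0,0,0,0,0,0,0.4, 0,0,0,0,0,0,0.4]'; python3 -m inch '[0,0,0,0,0,0,0.8, 0,0,0,0,0,0,0.8, 0,0,0,0,0,0,0.8, 0,0,-3,0,0,0,0.8, 0,0,-5,0,0,0,0.8, 0,0,-5,0,0,0,0.8, 0,0,-3.2,0,0,0,0.8, 1.5,-5.1,0,0,0,0,0.4, 1.5,-5.1,0,0,0,0,0.4, 1.5,-5.1,0,0,0,0,0.4, 1.5,-5.1,0,0,0,0,0.4, 1.5,-5.1,0,0,0,0,0.4, 0,0,0,0,0,0,0.4, 0,0,0,0,0,0,0.4]'
python3 - <<'E'
from h import *
pots('top','t5.png')
im,d,o=cam('wrist'); save('w5.png',im); P=cloud('wrist',d,o)
for l in ['new_cap','new_bush','new_pin','pocket_tray']: print(l,[(round(x['score'],2),np.round(x['centre']).tolist()) for x in ctrl.place_of('wrist',l)])
h=cv2.cvtColor(im,cv2.COLOR_RGB2HSV); m=((h[...,0]<6)|(h[...,0]>172))&(h[...,1]>150)&(P[...,2]>.025)&(P[...,2]<.032)&(P[...,0]<.72)&(P[...,1]<.1)
c,r=cv2.minEnclosingCircle((P[m][:,:2]*1000).astype(np.float32)); print(m.sum(),c,r,P[m].mean(0)); print(o['ee_pos'])
E
```

```text
time_s: 35.92
ee_pos: [0.5613, -0.3189, 0.0648]
eef_rot: [3.141, -0.002, -0.007]
force: [-3.4, 1.3, 7.0]
grip_width: 0.0538
time_s: 37.67
ee_pos: [0.6375, -0.0645, 0.2253]
eef_rot: [-3.141, 0.0, -0.007]
force: [0.1, -1.7, 0.3]
grip_width: 0.0373
top c [778.  130.8] mean [773.  128.9  88. ] rad 27.9 green 0.0 pink 0.0
top c [ 605.3 -608.9] mean [ 606.  -607.5   85.4] rad 89.8 green 0.0 pink 0.0
top c [ 592.5 -285.6] mean [ 592.2 -283.7   90.5] rad 27.4 green 0.32 pink 0.0
top c [ 478.8 -354.3] mean [ 479.3 -353.1   90. ] rad 27.1 green 0.35 pink 0.0
top c [424.7 432.3] mean [425.3 430.8  82.8] rad 27.7 green 0.0 pink 0.51
top c [ 395.7 -391.1] mean [ 395.4 -389.4   90.1] rad 27.8 green 0.31 pink 0.02
new_cap [(0.58, [278.0, 142.0])]
new_bush [(0.53, [289.0, 218.0])]
new_pin [(0.63, [280.0, 186.0])]
pocket_tray [(0.81, [284.0, 184.0])]
210 (674.56640625, -25.6135311126709) 11.386459350585938 [ 0.67458601 -0.02549761  0.02706456]
[ 0.63743551 -0.06506843  0.22534472]
```

View pics/w5.png

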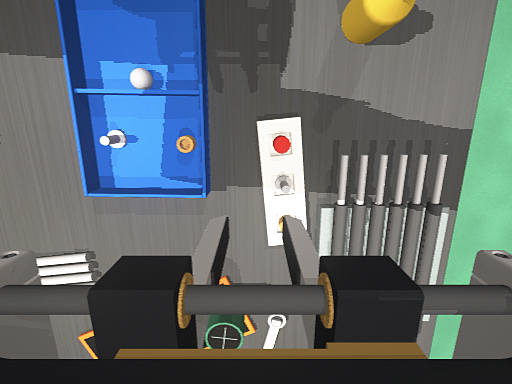

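The wrist view shows the ball at (141,77) in the +y half. The pin at (113,139) and bush at (185,144) stand in the -y half, and the red cap is at (282,143) in the tray. Pot B has shifted to (0.592,-0.285) and overhangs the board edge, apparently the knock mentioned in the task. I'll put it back first.

```bash
python3 -m inch '[-1.13,5.49,0,0,0,0,0.8, -1.13,5.49,0,0,0,0,0.8, -1.13,5.49,0,0,0,0,0.8, -1.13,5.49,0,0,0,0,0.8, 0,0,0,0,0,0,0.8, 0,0,0,0,0,0,0.8, 0,0,0,0,0,0,0.8]'
python3 - <<'E'
from h import *
print(ctrl.get_obs()['ee_pos']); pots('wrist','w6.png'); pots('top')
E
```

```text
time_s: 38.85
ee_pos: [0.5913, -0.2823, 0.2253]
eef_rot: [-3.141, -0.0, -0.006]
force: [-0.7, 0.2, -0.9]
grip_width: 0.0749
[ 0.59125401 -0.28233252  0.22532122]
wrist c [ 593.7 -284.6] mean [ 593.6 -283.1   90.4] rad 26.9 green 0.29 pink 0.06
wrist c [ 478.4 -352.8] mean [ 473.5 -344.3   89.2] rad 26.8 green 0.36 pink 0.05
wrist c [ 399.7 -379. ] mean [ 402.8 -369.8   84.6] rad 22.9 green 0.8 pink 0.04
top c [778.1 130.6] mean [773.2 128.9  87.7] rad 27.7 green 0.0 pink 0.0
top c [ 605.4 -609.7] mean [ 603.9 -607.8   85.1] rad 89.9 green 0.0 pink 0.0
top c [ 592.8 -284.1] mean [ 592.8 -282.    90.3] rad 27.0 green 0.3 pink 0.0
top c [424.8 431.9] mean [425.2 431.   82.8] rad 27.9 green 0.0 pink 0.52
```

View pics/w6.png

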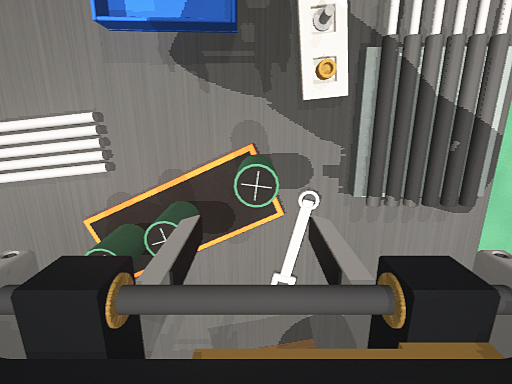

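```bash
python3 -m inch '[0.2,0.15,5,0,0,0,0.8, 0,0,5,0,0,0,0.8, 0,0,5,0,0,0,0.8, 0,0,1.2,0,0,0,0.8, 0,0,0,0,0,0,0.8, 0,0,0,0,0,0,0.4, 0,0,0,0,0,0,0.4, 0,0,0,0,0,0,0.4, 0,0,0,0,0,0,0.4, 0,0,-3,0,0,0,0.4, -3.2,3.4,0,0,0,0,0.4, 0,0,0,0,0,0,0.4, 0,0,0,0,0,0,0.4]' 25; python3 -m inch '[0,0,1.5,0,0,0,0.4, 0,0,0.8,0,0,0,0.4, 0,0,0.6,0,0,0,0.4, 0,0,0,0,0,0,0.4, 0,0,0,0,0,0,0.4]'
```

```text
time_s: 40.58
ee_pos: [0.5607, -0.3184, 0.0931]
eef_rot: [-3.14, 0.0, -0.007]
force: [0.2, 0.0, -1.6]
grip_width: 0.0543
time_s: 41.2
ee_pos: [0.5606, -0.3185, 0.0642]
eef_rot: [-3.141, 0.0, -0.007]
force: [-2.9, 1.2, 4.2]
grip_width: 0.0542
```

```bash
python3 -m inch '[0,0,0,0,0,0,0.8, 0,0,0,0,0,0,0.8, 0,0,0,0,0,0,0.8, 0,0,-3,0,0,0,0.8, 0,0,-5,0,0,0,0.8, 0,0,-5,0,0,0,0.8, 1.88,-4.88,0,0,0,0,0.4, 1.88,-4.88,0,0,0,0,0.4, 1.88,-4.88,0,0,0,0,0.4, 1.88,-4.88,0,0,0,0,0.4, 1.88,-4.88,0,0,0,0,0.4, 1.88,-4.88,0,0,0,0,0.4, 0,0,0,0,0,0,0.4, 0,0,0,0,0,0,0.4, 0,0,0,0,0,0,0.4]'
python3 - <<'E'
from h import *
pots('top')
im,d,o=cam('wrist'); P=cloud('wrist',d,o)
h=cv2.cvtColor(im,cv2.COLOR_RGB2HSV); m=((h[...,0]<6)|(h[...,0]>172))&(h[...,1]>150)&(P[...,2]>.025)&(P[...,2]<.032)&(P[...,0]<.72)&(P[...,1]<.1)
c,r=cv2.minEnclosingCircle((P[m][:,:2]*1000).astype(np.float32)); print(m.sum(),c,r,P[m].mean(0)); print(o['ee_pos'],o['grip_width'])
E
```

```text
time_s: 43.08
ee_pos: [0.6753, -0.0279, 0.1945]
eef_rot: [-3.141, -0.0, -0.008]
force: [-0.2, 0.0, -0.7]
grip_width: 0.0375
top c [778.  130.8] mean [773.2 129.1  87.6] rad 27.9 green 0.0 pink 0.0
top c [ 605.9 -610.9] mean [ 603.4 -607.9   85.4] rad 89.8 green 0.0 pink 0.0
top c [ 560.6 -318.9] mean [ 560.2 -316.8   89.9] rad 27.8 green 0.36 pink 0.0
top c [ 479.  -354.5] mean [ 479.2 -352.8   89.9] rad 27.0 green 0.34 pink 0.0
top c [425.8 432.2] mean [425.1 431.2  82.7] rad 27.7 green 0.0 pink 0.51
top c [ 395.3 -390.9] mean [ 395.5 -389.1   89.6] rad 27.7 green 0.3 pink 0.02
237 (675.2877197265625, -25.425020217895508) 11.515016555786133 [ 0.67504012 -0.02508586  0.02713203]
[ 0.67529966 -0.02793034  0.19462259] 0.037360579475659364
```

All three pots are on the board. Now the cap.

```bash
python3 -m inch '[0,-0.25,6,0,0,0,0.4, 0,0,6,0,0,0,0.4, 0,0,4,0,0,0,0.4, 0,0,1,0,0,0,0.4, 0,0,0.8,0,0,0,0.4, 0,0,0,0,0,0,0.4, 0,0,0,0,0,0,0.4, 0,0,0,0,0,0,0.05, 0,0,0,0,0,0,0.05, 0,0,0,0,0,0,0.05, 0,0,0,0,0,0,0.05]' 15; python3 -m inch '[0,0,-1,0,0,0,0.05, 0,0,-2,0,0,0,0.05, 0,0,-5,0,0,0,0.05, 0,0,-4,0,0,0,0.05, 0,0,0,0,0,0,0.05, 0,0,0,0,0,0,0.05]'
python3 - <<'E'
from h import *
im,d,o=cam('wrist'); save('w7.png',im)
E
```

```text
time_s: 44.55
ee_pos: [0.6757, -0.024, 0.017]
eef_rot: [-3.141, -0.001, -0.007]
force: [-2.3, 0.4, 6.0]
grip_width: 0.0234
time_s: 45.3
ee_pos: [0.6752, -0.0241, 0.1362]
eef_rot: [-3.141, 0.001, -0.007]
force: [-0.6, -0.1, -1.9]
grip_width: 0.0233
```

View pics/w7.png

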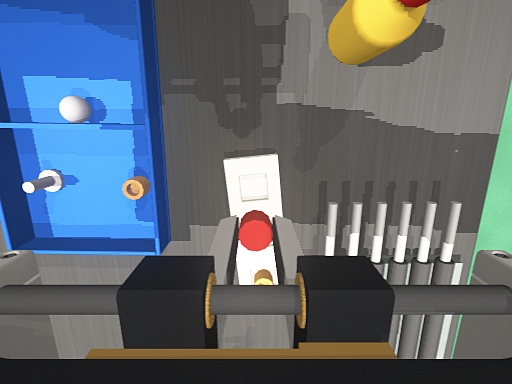

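The cap is held at (257,233) and its pocket is empty. I'll place it between and in front of the pin and bush.

```bash
python3 -m inch '[-4.63,0.95,0,0,0,0,0.05, -4.63,0.95,0,0,0,0,0.05, -4.63,0.95,0,0,0,0,0.05, -4.63,0.95,0,0,0,0,0.05, 0,0,0,0,0,0,0.05, 0,0,0,0,0,0,0.05, 0,0,5,0,0,0,0.05, 0,0,4,0,0,0,0.05, 0,0,1.5,0,0,0,0.05, 0,0,0.9,0,0,0,0.05, 0,0,0,0,0,0,0.05, 0,0,0,0,0,0,0.05]'
```

```text
time_s: 46.85
ee_pos: [0.4907, -0.0608, 0.0234]
eef_rot: [-3.141, -0.002, -0.007]
force: [0.1, -0.3, -0.5]
grip_width: 0.0232
```

```bash
python3 -m inch '[0,0,0.4,0,0,0,0.05, 0,0,0.2,0,0,0,0.05, 0,0,0,0,0,0,0.05, 0,0,0,0,0,0,0.38, 0,0,0,0,0,0,0.38, 0,0,0,0,0,0,0.38, 0,0,-2,0,0,0,0.38, 0,0,-5,0,0,0,0.38, 0,0,-6,0,0,0,0.38, 0,0,-6,0,0,0,0.38, -1.5,5.5,0,0,0,0,0.38, -1.5,5.5,0,0,0,0,0.38, -1.5,5.5,0,0,0,0,0.38, -1.5,5.5,0,0,0,0,0.38, 0,0,0,0,0,0,0.38]'
python3 - <<'E'
from h import *
pots('top','t8.png'); im=cv2.imread('pics/t8.png')
a=cv2.resize(im[120:300,90:420],None,fx=2.4,fy=2.4,interpolation=cv2.INTER_CUBIC); cv2.imwrite('pics/t8c.png',a)
w,d,o=cam('side'); save('s8.png',cv2.resize(w[130:360,150:350],None,fx=2.5,fy=2.5,interpolation=cv2.INTER_CUBIC))
E
```

```text
time_s: 48.72
ee_pos: [0.4272, -0.2832, 0.2059]
eef_rot: [-3.141, 0.0, -0.011]
force: [0.5, 1.1, -0.5]
grip_width: 0.0358
top c [777.9 131.1] mean [773.1 129.   88.1] rad 27.6 green 0.0 pink 0.0
top c [ 605.5 -608.8] mean [ 603.6 -607.9   85.6] rad 89.6 green 0.0 pink 0.0
top c [ 559.8 -318.2] mean [ 560.5 -316.7   90.1] rad 27.1 green 0.34 pink 0.02
top c [426.3 432. ] mean [425.1 430.8  83. ] rad 28.1 green 0.0 pink 0.52
top c [ 68.8 -11.3] mean [73.7 -9.4 85. ] rad 50.8 green 0.0 pink 0.0
```

View pics/t8c.png

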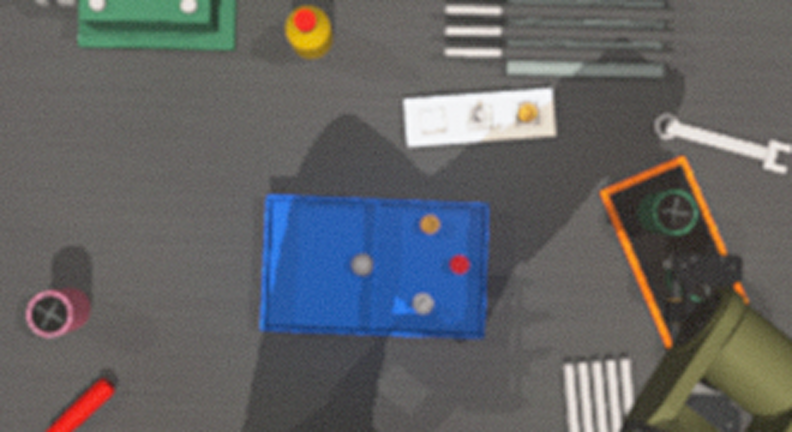

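View pics/s8.png

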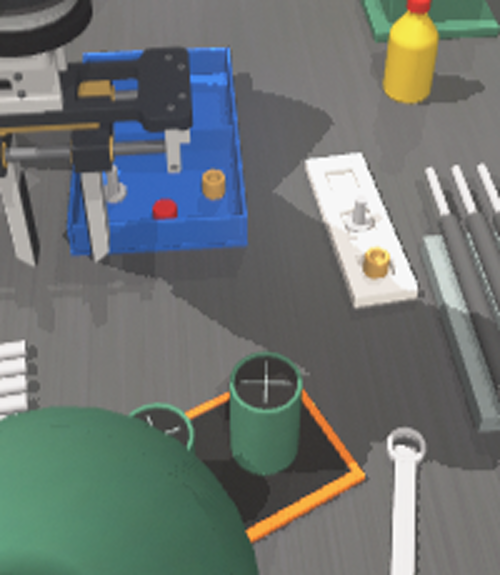

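The bin holds the ball at (362,264) in one half and the bush, cap and pin at (430,224), (459,265) and (423,303) in the other. The tray still has its pin and bush. I'll clear the arm off the board, check all three pots, and hand in.

```bash
python3 -m inch '[0.8,-6,-0.5,0,0,0,0.38, 0.8,-6,-0.5,0,0,0,0.38, 0.8,-6,-0.5,0,0,0,0.38, 0.8,-6,-0.5,0,0,0,0.38, 0.8,-6,-0.5,0,0,0,0.38, 0,0,0,0,0,0,0.38, 0,0,0,0,0,0,0.38, 0,0,0,0,0,0,0.38]'
python3 - <<'E'
from h import *
pots('top')
E
```

```text
time_s: 49.82
ee_pos: [0.4704, 0.0185, 0.2314]
eef_rot: [-3.141, 0.0, -0.008]
force: [-0.5, 0.5, -0.8]
grip_width: 0.0356
top c [777.6 130.9] mean [772.9 128.9  87.8] rad 28.2 green 0.0 pink 0.0
top c [ 605.4 -610.3] mean [ 605.4 -607.4   85.4] rad 90.0 green 0.0 pink 0.0
top c [ 561.3 -318.4] mean [ 560.3 -316.8   90.3] rad 27.8 green 0.36 pink 0.01
top c [ 479.5 -354.4] mean [ 479.3 -353.    90.2] rad 27.3 green 0.37 pink 0.01
top c [424.  431.5] mean [425.3 430.8  82.8] rad 27.9 green 0.0 pink 0.53
top c [ 395.1 -391.1] mean [ 395.5 -388.8   89.8] rad 28.5 green 0.31 pink 0.01
```

```bash
python3 -c "
from station import ctrl
print(ctrl.hand_in())"
```

```text
the job is handed in; nothing more can be done
None
```

The kit is made up and the job is handed in at about 50 s of the 210 s allowed.

- **Pots:** I lifted all three and felt their weight. Only the one first standing at (0.608, 0.257) was loaded, at about 2.0 N; the other two read roughly 0.9 N and 0.9–1.4 N. I tipped only the loaded one, and its ball lies in the bin's +y half, against the divider.
- **Returns board:** All three pots stand upright on the board. The last one I placed shifted about 4 cm and overhung the edge. I took this for the knock the task warned of, but can't rule out that my own release did it. I regrasped it and set it back. The final top-camera check showed all three within about 2 mm of their slots.
- **Small parts:** The -y half already held the bush and pin, so I fetched only the red cap. The last pictures showed cap, bush and pin in the bin, all upright. The tray's own pin and bush were still in their pockets.
- **Bystanders:** The spanner and oil bottle looked unmoved in the last picture, and the pink pot stayed where it was.

No check failed. For the last pot, the weight from the force reading (about 1.4 N) and from the joint torques (about 0.9 N) differed, but both fall well below a loaded pot.

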